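# Snap a fresh water-filter cartridge into its bracket

## Task

Fit the fresh water filter: draw the cartridge out of its cardboard carton by the end that sticks out and lay it down on the worktop clear of the carton, letting go of it. Then take it again across the middle and push it straight down between the two spring clips of the bracket by the sink, its blue end toward the bracket's blue bar, until it sits fully home and both clips have snapped shut over its ends. Do not drop it, and leave the timer, the spice jars and the sink plug where they stand.

Things in the scene. Friction and masses are not known exactly. Their poses are not given: they have to be found in the camera images.
- cartridge: water-filter cartridge, loose, about 0.18 kg: a square bar 40 x 40 mm, 122 mm long, white with a thin grey band round the middle, one end cap blue, the other grey. Each end is chamfered on all four sides over the last 6 mm of its length, to a 22 x 22 mm end face. Origin at its centre; x axis along its length toward the blue end. It may lie on any of its four long sides.
- blue_end (a point): centre of the cartridge's blue end face, 61 mm from the cartridge's origin along its x axis
- carton: fixed cardboard carton, a tube 92 mm long, 50 x 50 mm outside with 2 mm walls, lying flat, blue band round it. Origin at the centre of its underside; x axis along its length toward its open end, 46 mm from the origin; the far end is closed. At the start the cartridge lies in it on the 2 mm floor, blue end out, 46 to 57 mm of it sticking out.
- bracket: fixed bracket: grey base plate 192 x 62 x 8 mm, two black saddles, two upright steel spring clips. Origin: centre of the underside; x along its length (which end is blue, only the blue and white bars tell). Saddles 10 mm long, 37 mm either side of the centre, floor at z = 20 mm, side cheeks 44 mm apart, flared, up to z = 39 mm; between them 64 mm of free room for fingers above the base plate.
- seat (a point): where the cartridge's centre is when it is fully home: 40 mm above the bracket's origin, over its centre; axes as the bracket's
- tag_blue: blue bar, 17 x 54 x 4 mm, fixed across the bracket's base plate 84 mm from its centre, just outside one of the clips; the blue end of the cartridge belongs at this clip. Which end it is on differs from case to case. Origin at the centre of its underside.
- tag_white: white bar of the same size across the other end of the bracket, marking the grey end of the cartridge. Origin at the centre of its underside.
- clip_a (a joint): tilt of the spring clip at the bracket's +x end, rad: 0 closed, about 0.07 as the cartridge's end passes; springs back by itself. Clip 26 mm wide, top 70 mm above the worktop, flared outward; its nose, 58 mm from the bracket's centre at z = 57 mm, is spread about 3 mm by the chamfered end and closes over the end's upper chamfer. Pushing past both clips takes 8 to 20 N; weight alone does not do it.
- clip_b (a joint): tilt of the same spring clip at the bracket's -x end, rad: 0 closed
- timer: red and white twist egg timer, 61 mm across, 60 mm high, loose bystander; origin at the centre of its underside
- spice_black: spice jar, 41 mm across, 105 mm high, with a dark cap and a pale label, loose bystander; origin at the centre of its underside
- spice_blue: spice jar, 41 mm across, 105 mm high, with a dark cap and a blue label, loose bystander; origin at the centre of its underside
- plug: black rubber sink plug, 48 mm across, 33 mm high, loose bystander; origin at the centre of its underside

How it is judged:
By the outcome, as a careful person would: the job done as asked, in the order asked, and still so for the second after the job is handed in, with the robot touching nothing.
It also fails if it takes over 48 s, if anything falls off the work surface, if the arm or the gripper's body presses on something with over 40 N, if the wrist force passes 120 N, or if a joint passes its speed limit or range.

## Robot

A 6-joint arm with a two-finger parallel gripper is mounted at the origin on a cart in front of the work surface, level with it; the furniture and walls round the work are solid. World frame = base frame: x ahead of the robot, y to its left, z up, the work surface at z = 0. Lengths are in mm, angles in rad, forces in N, time in s.
With the tool pointing down it reaches from about 400 to 925 mm from the base axis. Payload 12.5 kg.
Tool frame: the origin (TCP) lies between the finger pads; the fingertips stand 25 mm ahead of it and the grasp point (between the pads) lies 6 mm ahead of it; z points along the fingers, y is the line along which they close (so a half turn about z gives the same grasp; the last joint's range is limited). The gripper opens to 95 mm and grips with 3 to 60 N. Pads are 20 mm wide; open, the fingers measure 119 mm over their backs; the gripper's body (75 mm by 180 mm) begins 59 mm behind the grasp point.
Start: joints at [1.042, 0.491, 1.559, -0, 1.092, -0.106], TCP at [256.432, 569.988, 239.661] pointing down, gripper open.
Joint ranges: [-3.1, 3.1], [-0.84, 2.19], [0.05, 2.79], [-1.13, 4.28], [0.06, 2.93], [-2.69, 2.69]. Speed limits (rad/s): [2.22, 2.22, 2.79, 3.14, 3.14, 3.14].

## Interface

Orientations are given as [roll, pitch, yaw] about the fixed x, y, z axes, in that order (R = Rz(yaw) Ry(pitch) Rx(roll)).
In Python, from cell import state, read_camera, job_done, cut_out gives the robot as it stands. The module is installed in compiled form; this text tells all that it offers.
- The arm moves only by the tool jog_arm, never from a script. Its argument "motion" is a list of rows, each a list of 2 entries, a list of its own where there are three numbers: the shift along the tool's x, y, z in mm, then the turn about the tool's z in rad. A call has 1 to 5 rows; each row is the pose to reach, as a shift and turn from the pose commanded when the call began, along the tool's axes at that moment; what a row does not reach only later rows make up. A row lasts 1/10 s, in which the tool goes at most 50 mm and 8.59 degrees, less where a joint would pass 70% of its speed; a pose out of reach is approached as far as the arm can. A call with a gripper value outside its range is refused whole. "grip" is the closure, from 0 (fully open) to 1 (shut), set as the call begins (left out, the last holds). The fingers move at their own pace and stop on an object; the grip force is fixed at half the most. Time passes only in rows, so rows that repeat a pose let the fingers close. It gives the time, the measured TCP pose, the force, the opening and the grip force at its end, in the units of the state.
- state(): the state, without advancing time (a new reading comes with each control period).
- read_camera(name): name is "scene" or "side" or "wrist"; returns a dict with "img" (420x560x3 uint8, blue, green, red), "vertical_fov" (degrees; the focal length in pixels is half the picture's height over the tangent of half this angle, whatever the lens; pixels are square), "cx", "cy" (the principal point, pixels), "extrinsics" (4x4, takes a point from camera to world coordinates). Camera axes: x right, y up, looking along -z (the intrinsics and any distortion apply to the point x, -y, -z); pixel columns grow to the right and rows downward; lengths in mm; the calibration is good to about 2 mm. A picture is of the moment at which its call begins. There is no depth.
- job_done(): hands the job in; it is judged then, once.
Trained networks look in a picture, given as the dict that the camera call returned (one of the last four; its "shot" number tells which), for a name from the list of things; names that differ only in an ending like _2 or _b are one class to them, and where a whole thing is asked for, a point or a joint stands for the part that bears it (a point fixed in the world has none). Each returns a list of dicts, best first, with "p" (0 to 1); they miss things now and then, are a little off and sometimes report something else, mostly with a low value. They report only what shows in the picture. A call takes as long as a camera call.
- cut_out(name, picture): "region" (420x560 bool, what is visible of it) and "box" ([left, top, right, bottom] in pixels, round what is visible of it).
The state is a dict: "t": time; "joints": joint angles; "qvel": joint speeds; "tau": joint torques, N m; "eef_pos": TCP position; "tcp_rot": TCP orientation; "ft_force": force on the tool from outside, world axes, zero at the start; "moment": the same for the moment, N m; "opening": opening from 0.0 (shut) to 1.0 (fully open); "grip_force": force on a finger pad.
Only numpy, scipy, OpenCV 4.12 (cv2) and the standard library are available. Lean on these libraries where they do the work, as an engineer would, in place of code of your own. Each camera call takes 0.05 s, during which the arm holds its last target. There are 200 camera calls.

## Working session

There is one attempt and no reset: what is moved stays moved. The work goes in short steps, Python scripts to look and compute and a tool call to move; the robot and the scene stay as the last step left them, time stands still between calls to the robot, and variables do not carry over. Pictures are saved under pics/ and viewed, at most 10 in all, crops included, and the job is handed in when it is done.

Besides the shell and the picture viewer there is one more tool, called after "Request:" by a JSON object that holds its "name" and its "arguments", one argument or row to a line. jog_arm: Moves the arm, as the interface text tells. Its arguments: {"type":"object","properties":{"motion":{"type":"array"},"grip":{"type":"number"}},"required":["motion"]}

```bash
mkdir -p pics; cat > h.py <<'E'
import numpy as np, cv2
from cell import state, read_camera, job_done, cut_out
def K(c):
    f=210/np.tan(np.radians(c["vertical_fov"])/2); return f
def ray(c,u,v):
    f=K(c);E=np.array(c["extrinsics"]);d=E[:3,:3]@np.array([(u-c["cx"])/f,-(v-c["cy"])/f,-1]);return E[:3,3],d
def onz(c,u,v,z):
    o,d=ray(c,u,v);return (o+d*(z-o[2])/d[2]).round(1)
def proj(c,P):
    E=np.array(c["extrinsics"]);p=E[:3,:3].T@(np.array(P,float)-E[:3,3]);f=K(c)
    return np.array([c["cx"]+f*p[0]/-p[2],c["cy"]-f*p[1]/-p[2]])
def R(y): return np.array([[np.cos(y),-np.sin(y)],[np.sin(y),np.cos(y)]])
E
python3 - <<'E'
from h import *
s=state();print(s)
ims=[]
for n in("scene","side","wrist"):
    c=read_camera(n);print(n,{k:(np.array(v).round(3).tolist()) for k,v in c.items() if k!='img'})
    cv2.imwrite(f"pics/{n}0.png",c["img"])
    for t in("cartridge","carton","bracket","tag_blue","tag_white"):
        r=cut_out(t,c)
        for q in r[:2]:
            m=q["region"].astype(np.uint8);(x,y),wh,a=cv2.minAreaRect(cv2.findNonZero(m)) if m.any() else ((0,0),0,0)
            print(t,round(q["p"],2),q["box"],np.round([x,y],1),np.round(wh,1),round(a,1))
E
```

```text
{'t': 0.0, 'joints': array([ 1.04240989e+00,  4.91572986e-01,  1.55947088e+00,  6.01810968e-06,
        1.09169947e+00, -1.05606157e-01]), 'qvel': array([-0.0004723 , -0.00044906, -0.00122778,  0.0011539 ,  0.00026729,
       -0.00050651]), 'tau': array([ 4.66196871e-04, -6.12649155e+01, -2.58168858e+01,  6.92818500e-02,
        4.83222515e-02, -1.61494731e-04]), 'eef_pos': array([256.30316523, 569.78221193, 239.04601448]), 'tcp_rot': array([-3.14044895e+00, -1.26600416e-04,  2.71880953e+00]), 'ft_force': array([ 0.55539676, -0.08790912,  0.14519955]), 'moment': array([ 0.00884642, -0.00626188,  0.01922232]), 'grip_force': 0.0, 'opening': 1.0024344608082434}
scene {'vertical_fov': 46.311, 'cx': 281.953, 'cy': 208.72, 'extrinsics': [[0.819, 0.43, -0.381, 160.616], [-0.574, 0.631, -0.522, -530.466], [0.016, 0.646, 0.763, 844.162], [0.0, 0.0, 0.0, 1.0]], 'shot': 1}
cartridge 0.89 [248.6, 189.3, 276.7, 221.2] [261.1 202.1] [30.1 20.7] 57.3
cartridge 0.23 [231.3, 158.6, 266.0, 204.8] [246.7 180.5] [43.3 27.7] 56.3
carton 0.72 [250.9, 189.4, 276.7, 218.1] [261.3 202. ] [30.6 22. ] 58.4
car
[... 297 characters left out ...]
vertical_fov': 43.241, 'cx': 281.793, 'cy': 207.632, 'extrinsics': [[-0.974, 0.151, -0.171, 371.708], [-0.228, -0.654, 0.721, 664.609], [-0.003, 0.741, 0.671, 691.953], [0.0, 0.0, 0.0, 1.0]], 'shot': 2}
cartridge 0.59 [251.4, 241.0, 281.3, 263.1] [267.7 248.1] [28.2 21. ] 26.6
carton 0.9 [224.5, 251.2, 276.9, 316.5] [248.5 284.5] [40.3 69.1] 25.7
bracket 0.83 [249.5, 139.5, 343.8, 187.1] [298.2 161. ] [90.4 37.2] 9.5
tag_blue 0.57 [330.6, 165.1, 345.1, 180.8] [336.8 173.8] [ 8.  17.3] 16.7
wrist {'vertical_fov': 67.651, 'cx': 281.872, 'cy': 214.243, 'extrinsics': [[0.41, -0.879, -0.242, 189.45], [0.912, 0.395, 0.109, 601.105], [-0.0, -0.265, 0.964, 384.349], [0.0, 0.0, 0.0, 1.0]], 'shot': 3}
```

View pics/scene0.png

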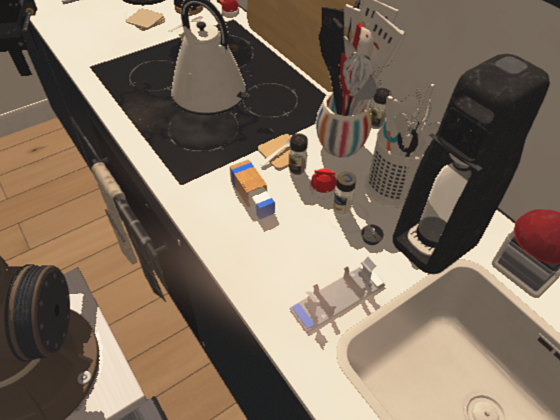

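View pics/side0.png

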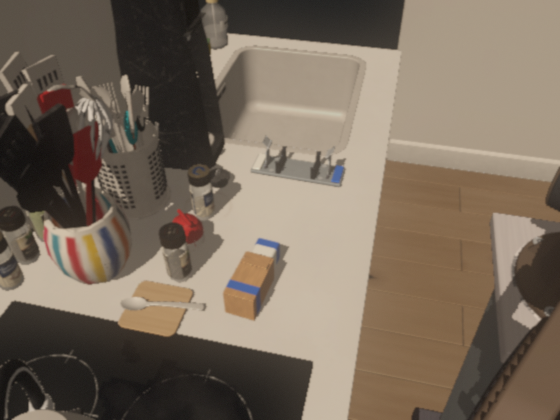

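```bash
python3 - <<'E'
from h import *
c=read_camera("scene")
print("cart",onz(c,261,202,35),"carton",onz(c,246,180,40),"tagb",onz(c,302.6,315.6,12),"tagw",onz(c,375.5,279.5,12),"br",onz(c,335.7,293,10))
for n in("timer","spice_black","spice_blue","plug"):
    r=cut_out(n,c)
    if r: b=r[0]["box"];print(n,round(r[0]["p"],2),b,onz(c,(b[0]+b[2])/2,b[3]-10,10))
c=read_camera("side")
print("cart",onz(c,267.7,248,35),"carton",onz(c,248.5,284.5,40),"tagb",onz(c,336.8,173.8,12),"br",onz(c,298,161,10))
for n in("timer","spice_black","spice_blue","plug"):
    r=cut_out(n,c)
    if r: b=r[0]["box"];print(n,round(r[0]["p"],2),b,onz(c,(b[0]+b[2])/2,b[3]-10,10))
E
```

```text
cart [537.9  64.5  35. ] carton [543.8 134.7  40. ] tagb [ 457.3 -198.3   12. ] tagw [ 624.  -216.7   12. ] br [ 540.2 -194.9   10. ]
timer 0.8 [310.8, 167.7, 338.8, 198.3] [694.5  35.   10. ]
spice_black 0.86 [285.5, 134.3, 309.5, 176.7] [683.9 127.4  10. ]
spice_blue 0.95 [331.3, 174.8, 358.0, 215.5] [698.9 -31.3  10. ]
plug 0.84 [357.8, 225.3, 384.9, 244.7] [ 693.4 -127.1   10. ]
cart [539.   63.9  35. ] carton [547.7 152.2  40. ] tagb [ 458.3 -192.3   12. ] br [ 545.5 -219.5   10. ]
timer 0.81 [176.1, 209.4, 204.9, 253.3] [682.6  61.   10. ]
spice_black 0.92 [160.5, 224.5, 191.5, 282.9] [682. 132.  10.]
spice_blue 0.85 [190.2, 163.7, 215.6, 222.2] [688.5 -21.7  10. ]
plug 0.56 [210.6, 167.8, 226.8, 191.5] [ 688.1 -116.2   10. ]
```

Request:
{"name": "jog_arm", "arguments": {
  "motion": [
    [[-40, -35, 0], 0.14],
    [[-75, -67, 0], 0.28],
    [[-112, -100, 0], 0.42],
    [[-150, -133, 0], 0.56],
    [[-187, -166, 0], 0.7]
  ]
}}

```text
t: 1.9
eef_pos: [359.3, 340.2, 239.8]
tcp_rot: [3.141, -0.0, 2.013]
ft_force: [1.8, 0.4, -0.1]
opening: 1.0
grip_force: 0.0
```

Request:
{"name": "jog_arm", "arguments": {
  "motion": [
    [[-45, 8, 0], 0.1],
    [[-90, 16, 0], 0.2],
    [[-135, 24, 0], 0.3],
    [[-180, 32, 0], 0.4],
    [[-225, 40, 0], 0.44]
  ]
}}

```text
t: 2.4
eef_pos: [493.3, 154.7, 239.9]
tcp_rot: [3.141, -0.0, 1.575]
ft_force: [-0.2, 0.4, -0.3]
opening: 0.998
grip_force: 0.0
```

Request:
{"name": "jog_arm", "arguments": {
  "motion": [
    [[-35, 45, 0], 0],
    [[-63, 50, 0], 0]
  ]
}}

```text
t: 2.6
eef_pos: [545.7, 91.9, 239.6]
tcp_rot: [3.14, -0.0, 1.578]
ft_force: [0.0, 0.0, -0.4]
opening: 0.999
grip_force: 0.0
```

```bash
python3 - <<'E'
from h import *
print(state()["eef_pos"],state()["tcp_rot"])
c=read_camera("wrist");cv2.imwrite("pics/w1.png",c["img"])
for t in("cartridge","carton"):
    for q in cut_out(t,c)[:1]:
        m=q["region"].astype(np.uint8);print(t,q["p"],q["box"],np.round(cv2.boxPoints(cv2.minAreaRect(cv2.findNonZero(m)))).tolist())
np.save("w1.npy",np.array([{k:v for k,v in c.items()}],dtype=object),allow_pickle=True)
E
```

```text
[545.65376882  91.92851423 239.59515946] [ 3.13990097e+00 -1.23011410e-04  1.57772627e+00]
cartridge 0.73 [261.8, 195.7, 296.6, 237.2] [[260.0, 233.0], [264.0, 195.0], [298.0, 199.0], [294.0, 237.0]]
carton 0.76 [259.2, 108.4, 316.3, 198.8] [[257.0, 193.0], [267.0, 105.0], [316.0, 111.0], [305.0, 199.0]]
```

View pics/w1.png

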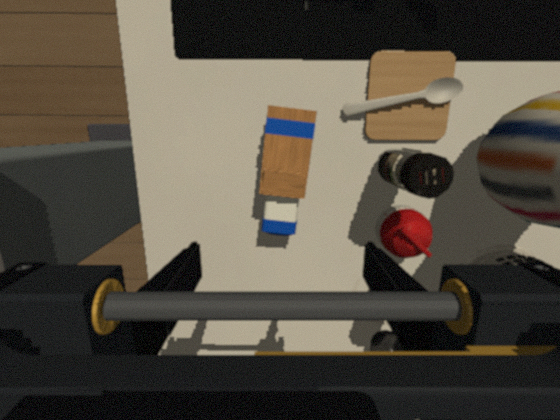

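```bash
python3 - <<'E'
from h import *
c=np.load("w1.npy",allow_pickle=True)[0]
P=[onz(c,*p,50)[:2] for p in((268,105),(317,110),(306,197),(260,194))]
print(P); m=lambda a,b:(a+b)/2
a=m(P[0],P[1]);b=m(P[2],P[3]);d=b-a;print("carton top: closed",a,"open",b,np.linalg.norm(d),np.degrees(np.arctan2(*d[::-1])),"widths",np.linalg.norm(P[0]-P[1]),np.linalg.norm(P[2]-P[3]))
# cartridge: top edge of blue cap (~z 42), sides
for p in((265,203),(299,203),(262,220),(296,220),(263,233),(294,236)): print(p,onz(c,*p,42))
im=cv2.resize(c["img"][90:250,230:350],None,fx=4,fy=3.75,interpolation=2);cv2.imwrite("pics/w1c.png",im)
E
```

```text
[array([532.2, 189.3]), array([581.9, 184.9]), array([573.2,  94.7]), array([523.1,  97.7])]
carton top: closed [557.05 187.1 ] open [548.15  96.2 ] 91.33465935777065 -95.59199435157913 widths 49.89438846203041 50.189739987371944
(265, 203) [528.1  85.8  42. ]
(299, 203) [566.2  86.   42. ]
(262, 220) [524.5  65.9  42. ]
(296, 220) [563.2  66.1  42. ]
(263, 233) [525.5  50.3  42. ]
(294, 236) [561.3  46.9  42. ]
```

View pics/w1c.png

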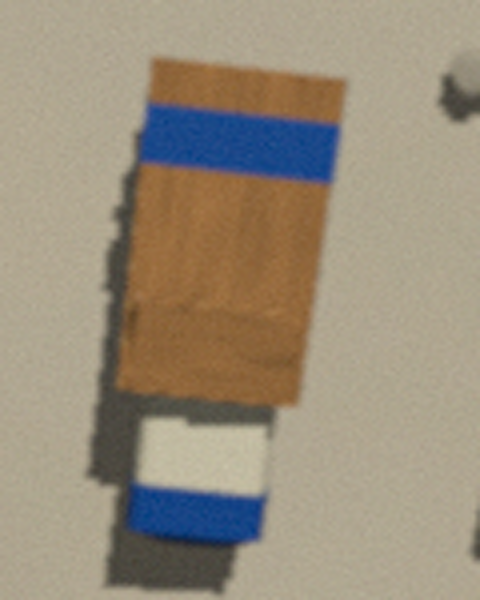

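Request:
{"name": "jog_arm", "arguments": {
  "motion": [
    [[-13, -1, 40], 0.05],
    [[-26, -1.4, 85], 0.105],
    [[-26, -1.4, 130], 0.105],
    [[-26, -1.4, 170], 0.105],
    [[-26, -1.4, 190], 0.105]
  ]
}}

```text
t: 3.25
eef_pos: [540.1, 68.8, 46.9]
tcp_rot: [-3.138, 0.0, 1.475]
ft_force: [-0.4, -0.7, 0.6]
opening: 1.0
grip_force: 0.0
```

Request:
{"name": "jog_arm", "arguments": {
  "motion": [
    [[0, 0, 15], 0],
    [[0, 0, 20], 0],
    [[0, 0, 20], 0]
  ]
}}

```text
t: 3.55
eef_pos: [541.3, 68.6, 29.5]
tcp_rot: [-3.141, -0.0, 1.475]
ft_force: [0.3, 0.4, -0.8]
opening: 0.996
grip_force: 0.0
```

Request:
{"name": "jog_arm", "arguments": {
  "motion": [
    [[0, 0, 0], 0],
    [[0, 0, 0], 0],
    [[0, 0, 0], 0],
    [[0, 0, 0], 0],
    [[0, 0, 0], 0]
  ],
  "grip": 1
}}

```text
t: 4.05
eef_pos: [541.7, 67.9, 29.9]
tcp_rot: [3.141, -0.0, 1.474]
ft_force: [0.7, 0.6, -0.7]
opening: 0.631
grip_force: 0.0
```

Request:
{"name": "jog_arm", "arguments": {
  "motion": [
    [[0, 2, 0], 0],
    [[0, 2.5, 0], 0],
    [[0, 2.5, 0], 0],
    [[0, 2.5, 0], 0],
    [[0, 2.5, 0], 0]
  ]
}}

```text
t: 4.55
eef_pos: [544.3, 67.6, 29.6]
tcp_rot: [3.141, -0.0, 1.474]
ft_force: [0.6, -0.5, -2.1]
opening: 0.419
grip_force: 30.0
```

Request:
{"name": "jog_arm", "arguments": {
  "motion": [
    [[-5, 0, -1.5], 0],
    [[-15, 0, -2], 0],
    [[-30, 0, -2], 0],
    [[-48, 0, -2], 0],
    [[-66, 0, -2], 0]
  ]
}}

```text
t: 5.05
eef_pos: [537.4, 0.3, 31.6]
tcp_rot: [-3.141, -0.0, 1.474]
ft_force: [-0.6, 1.3, -1.5]
opening: 0.415
grip_force: 30.0
```

Request:
{"name": "jog_arm", "arguments": {
  "motion": [
    [[-15, 0, 0], 0],
    [[-30, 0, 0], 0],
    [[-38, 0, 0], 0],
    [[-40, 0, 0], 0]
  ]
}}

```text
t: 5.45
eef_pos: [533.8, -38.9, 31.6]
tcp_rot: [-3.142, -0.0, 1.473]
ft_force: [0.5, 0.7, -1.6]
opening: 0.416
grip_force: 30.0
```

```bash
python3 - <<'E'
from h import *
s=state();print(s["eef_pos"],s["tcp_rot"],s["grip_force"])
c=read_camera("side");a=c["img"]
w=read_camera("wrist")["img"]
cv2.imwrite("pics/p2.png",np.hstack([cv2.resize(a[120:320,160:360],(400,400)),cv2.resize(w,(400,400))]))
E
```

```text
[533.76791756 -38.89464337  31.61064134] [-3.14153842e+00 -9.60092212e-05  1.47259976e+00] 29.999078931869008
```

View pics/p2.png

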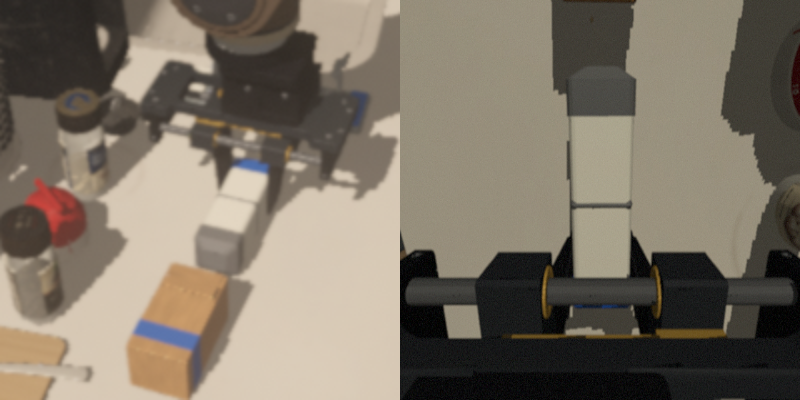

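Request:
{"name": "jog_arm", "arguments": {
  "motion": [
    [[-10, 0, 0], 0],
    [[-20, 0, 1.5], 0],
    [[-20, 0, 3], 0],
    [[-20, 0, 3.8], 0],
    [[-20, 0, 3.8], 0]
  ]
}}

```text
t: 6.05
eef_pos: [532.1, -58.7, 28.8]
tcp_rot: [3.141, 0.001, 1.474]
ft_force: [-5.7, -8.0, 14.0]
opening: 0.419
grip_force: 30.0
```

Request:
{"name": "jog_arm", "arguments": {
  "motion": [
    [[0, 0, 0], 0],
    [[0, 0, 0], 0],
    [[0, 0, 0], 0],
    [[0, 0, 0], 0],
    [[0, 0, 0], 0]
  ],
  "grip": 0
}}

```text
t: 6.55
eef_pos: [531.9, -57.7, 27.7]
tcp_rot: [-3.141, -0.0, 1.474]
ft_force: [0.5, 0.0, 0.2]
opening: 0.784
grip_force: 0.0
```

Request:
{"name": "jog_arm", "arguments": {
  "motion": [
    [[0, 0, -30], 0],
    [[0, 0, -65], 0],
    [[0, 0, -100], 0],
    [[0, 0, -130], 0],
    [[0, 0, -130], 0]
  ]
}}

```text
t: 7.05
eef_pos: [533.3, -58.0, 161.4]
tcp_rot: [3.135, 0.001, 1.474]
ft_force: [0.9, -0.3, -0.4]
opening: 0.996
grip_force: 0.0
```

```bash
python3 - <<'E'
from h import *
s=state();print(s["eef_pos"],s["tcp_rot"],s["opening"])
c=read_camera("wrist");cv2.imwrite("pics/w3.png",c["img"])
np.save("w3.npy",np.array([c],dtype=object),allow_pickle=True)
for q in cut_out("cartridge",c)[:1]:
    m=q["region"].astype(np.uint8);B=cv2.boxPoints(cv2.minAreaRect(cv2.findNonZero(m)));print(q["p"],q["box"],[onz(c,*p,40).tolist() for p in B])
E
```

```text
[533.30727567 -57.98782333 161.38003897] [3.13540964e+00 6.95834698e-04 1.47398347e+00] 0.995770833205675
0.93 [256.7, 99.5, 302.7, 238.7] [[522.9, 40.1, 40.0], [561.9, 36.4, 40.0], [552.8, -80.3, 40.0], [509.0, -76.0, 40.0]]
```

View pics/w3.png

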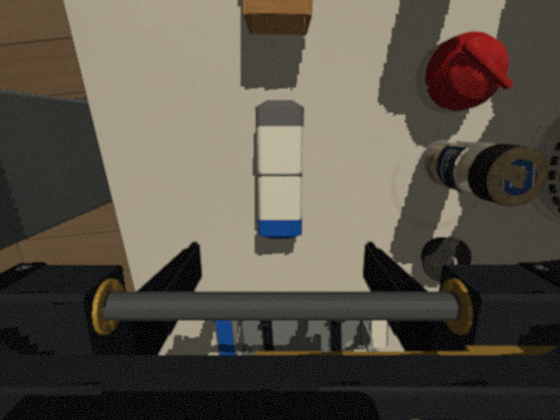

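```bash
python3 - <<'E'
from h import *
c=np.load("w3.npy",allow_pickle=True)[0]
m=onz(c,279.5,174.5,40);print("band",m)
a=onz(c,279.5,126,40);b=onz(c,280.3,232,40);print(a,b,(b-a)[:2],np.arctan2(*(b-a)[1::-1])+np.pi)
y=1.474;t=np.array([[np.cos(y),np.sin(y)],[np.sin(y),-np.cos(y)]])@(m[:2]-state()["eef_pos"][:2]);print(t,state()["eef_pos"])
im=c["img"][310:360,200:400]
# bracket bars estimate
for p in((225,337),(383,333)):print(onz(c,*p,12))
E
```

```text
band [536.5 -21.2  40. ]
[540.4  18.3  40. ] [532.1 -72.6  40. ] [ -8.3 -90.9] 1.4797396929377222
[36.8075474   1.03930045] [531.90829032 -57.73480386 158.06727338]
[ 459.5 -196.1   12. ]
[ 631.2 -208.4   12. ]
```

Request:
{"name": "jog_arm", "arguments": {
  "motion": [
    [[20, 1, 0], 0],
    [[37, 1, 25], 0],
    [[37, 1, 65], 0],
    [[37, 1, 100], 0],
    [[37, 1, 122], 0]
  ]
}}

```text
t: 7.65
eef_pos: [534.9, -20.6, 32.2]
tcp_rot: [-3.137, -0.0, 1.474]
ft_force: [-0.4, -0.0, 0.3]
opening: 1.002
grip_force: 0.0
```

Request:
{"name": "jog_arm", "arguments": {
  "motion": [
    [[0, 0, 4], 0],
    [[0, 0, 6], 0],
    [[0, 0, 6], 0],
    [[0, 0, 6], 0]
  ]
}}

```text
t: 8.05
eef_pos: [536.9, -21.1, 30.8]
tcp_rot: [3.14, 0.0, 1.474]
ft_force: [0.8, -0.1, 0.2]
opening: 0.998
grip_force: 0.0
```

Request:
{"name": "jog_arm", "arguments": {
  "motion": [
    [[0, 0, 0], 0],
    [[0, 0, 0], 0],
    [[0, 0, 0], 0],
    [[0, 0, 0], 0],
    [[0, 0, 0], 0]
  ],
  "grip": 1
}}

```text
t: 8.55
eef_pos: [536.6, -21.0, 29.9]
tcp_rot: [3.141, -0.0, 1.474]
ft_force: [-0.3, -0.5, -0.5]
opening: 0.638
grip_force: 0.0
```

Request:
{"name": "jog_arm", "arguments": {
  "motion": [
    [[0, 0, 0], 0],
    [[0, 0, 0], 0],
    [[0, 0, 0], 0],
    [[0, 0, 0], 0]
  ]
}}

```text
t: 8.95
eef_pos: [536.4, -21.0, 29.8]
tcp_rot: [-3.141, -0.0, 1.474]
ft_force: [0.0, 0.3, 0.3]
opening: 0.403
grip_force: 30.0
```

Request:
{"name": "jog_arm", "arguments": {
  "motion": [
    [[0, 0, -20], 0],
    [[0, 0, -60], 0.1],
    [[0, 0, -100], 0.23],
    [[0, 0, -140], 0.37],
    [[0, 0, -160], 0.5]
  ]
}}

```text
t: 9.45
eef_pos: [537.0, -21.1, 192.9]
tcp_rot: [3.138, -0.002, 0.968]
ft_force: [-0.2, -0.7, -1.8]
opening: 0.4
grip_force: 30.0
```

Request:
{"name": "jog_arm", "arguments": {
  "motion": [
    [[-20, -3, -10], 0.14],
    [[-40, -6, -20], 0.28],
    [[-60, -9, -30], 0.42],
    [[-80, -11, -37], 0.56],
    [[-105, -14, -37], 0.7]
  ]
}}

```text
t: 9.95
eef_pos: [465.7, -100.5, 227.5]
tcp_rot: [3.141, -0.001, 0.269]
ft_force: [0.8, 0.7, -2.5]
opening: 0.401
grip_force: 30.0
```

Request:
{"name": "jog_arm", "arguments": {
  "motion": [
    [[0, 0, 0], 0.14],
    [[0, 0, 0], 0.28],
    [[0, 0, 0], 0.34],
    [[0, 0, 0], 0.34],
    [[0, 0, 0], 0.34]
  ]
}}

```text
t: 10.45
eef_pos: [465.8, -100.0, 226.7]
tcp_rot: [-3.141, 0.0, -0.064]
ft_force: [-0.0, 0.5, -2.0]
opening: 0.404
grip_force: 30.0
```

```bash
python3 - <<'E'
from h import *
s=state();print(s["eef_pos"],s["tcp_rot"],s["opening"],s["grip_force"])
c=read_camera("wrist");cv2.imwrite("pics/w4.png",cv2.resize(c["img"],(800,600),interpolation=2))
np.save("w4.npy",np.array([c],dtype=object),allow_pickle=True)
for t,z in(("bracket",8),("tag_blue",12),("tag_white",12)):
  for q in cut_out(t,c)[:1]:
    m=q["region"].astype(np.uint8);B=cv2.minAreaRect(cv2.findNonZero(m));print(t,round(q["p"],2),np.round(B[0]),onz(c,*B[0],z),[onz(c,*p,z).tolist()[:2] for p in cv2.boxPoints(B)])
E
```

```text
[465.79110175 -99.97276943 226.6973337 ] [-3.14142554e+00  2.74951523e-04 -6.40665251e-02] 0.4037476473429646 29.99953883117996
bracket 0.72 [371. 114.] [ 549.8 -203.1    8. ] [[450.0, -162.7], [641.1, -167.7], [636.1, -238.0], [444.1, -244.1]]
tag_blue 0.93 [361. 196.] [ 458.7 -191.9   12. ] [[453.0, -168.4], [467.3, -168.6], [464.4, -215.1], [450.0, -215.4]]
tag_white 0.69 [366.  36.] [ 626.9 -196.1   12. ] [[635.4, -170.8], [635.8, -219.5], [618.4, -221.6], [617.9, -172.2]]
```

View pics/w4.png

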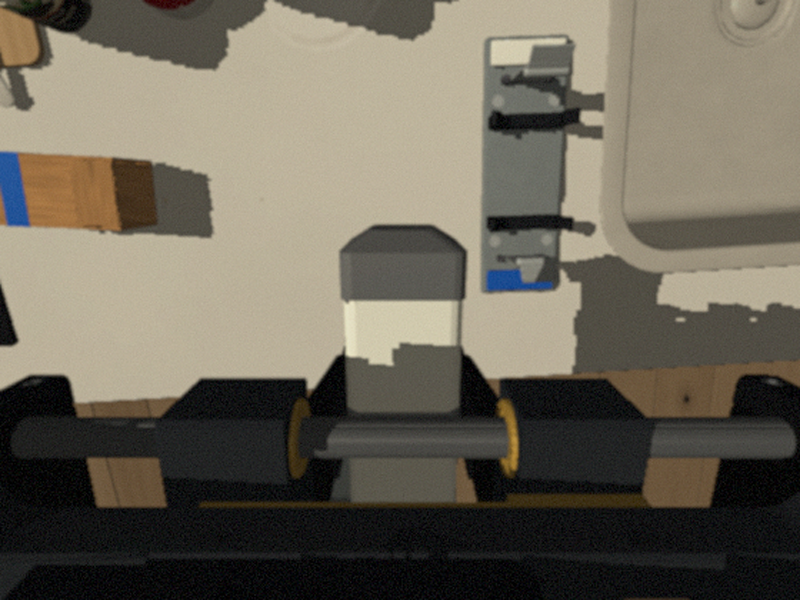

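```bash
python3 - <<'E'
from h import *
c=np.load("w4.npy",allow_pickle=True)[0]
im=cv2.resize(c["img"][15:215,325:425],(400,800),interpolation=2)
a=np.hstack([im[:440],im[360:]]) 
for i in range(0,440,40):
    cv2.putText(a,str(15+i//4),(0,i+6),0,.35,(0,0,255));cv2.putText(a,str(105+i//4),(400,i+6),0,.35,(0,0,255))
cv2.imwrite("pics/b4.png",a)
for p in((484,37),(573,36),(559,290),(482,292)): print(onz(c,p[0]*.7,p[1]*.7,8))
E
```

```text
[ 638.8 -169.5    8. ]
[ 635.4 -233.6    8. ]
[ 446.9 -228.9    8. ]
[ 449.3 -164.8    8. ]
```

View pics/b4.png

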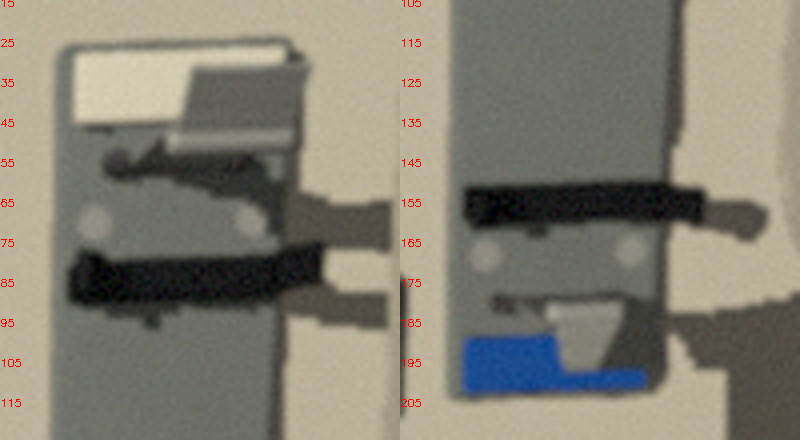

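```bash
python3 - <<'E'
from h import *
c=np.load("w4.npy",allow_pickle=True)[0]
g=lambda p,z=12:onz(c,*p,z)[:2]
b=[g((340.9,203.1)),g((386.8,201.3))];w=[g((343,27.7)),g((397,26))]
print(b,np.linalg.norm(b[0]-b[1]),w,np.linalg.norm(w[0]-w[1]))
B=(b[0]+b[1])/2;W=(w[0]+w[1])/2;print(B,W,np.linalg.norm(W-B),"centre",(B+W)/2,"yaw",np.arctan2(*(W-B)[::-1]))
r=[g((397.5,24.5),8),g((391.75,202.5),8)];l=[g((339.25,26.75),8),g((336.75,203.75),8)]
print("plate",r,l,np.mean(r+l,0),np.mean(r,0),"yaw r",np.arctan2(*(r[0]-r[1])[::-1]))
# left bottom edges z=0 hypothesis, saddle black centre
print([g(p,0) for p in((339.25,26.75),(336.75,203.75))])
# grey end of cartridge: face of held cartridge in image
print("tool",state()["eef_pos"],state()["tcp_rot"])
# predicted grey end for cartridge centred: image of end face centre & top corner
s=state();y=s["tcp_rot"][2];x=np.array([np.cos(y),np.sin(y),0]);v=np.array([np.sin(y),-np.cos(y),0])
P=np.array(s["eef_pos"])-[0,0,6+4]
for d,e,h in((61,11,11),(61,-11,11),(55,20,20),(55,-20,20),(0,0,20)): print((proj(c,P+d*x+e*v+[0,0,h])/.7).round(1))
E
```

```text
[array([ 451.7, -168.3]), array([ 450.4, -222.2])] 53.915674900718784 [array([ 635.8, -173. ]), array([ 633.9, -228. ])] 55.03280839644657
[ 451.05 -195.25] [ 634.85 -200.5 ] 183.87496430998968 centre [ 542.95  -197.875] yaw -0.028555891753255555
plate [array([ 636.3, -229.9]), array([ 447.5, -229.4])] [array([ 638. , -169.9]), array([ 450.2, -164. ])] [ 543.  -198.3] [ 541.9  -229.65] yaw r -0.0026482988934584148
[array([ 640.2, -171.4]), array([ 448.2, -165.3])]
tool [465.89038925 -99.96400066 226.7740872 ] [-3.14148676e+00  4.86315338e-05 -6.51389997e-02]
[439.1 230.2]
[369.9 230.1]
[470.8 253.3]
[338.4 253.1]
[404.2 416.8]
```

Request:
{"name": "jog_arm", "arguments": {
  "motion": [
    [[25, 28, 0], -0.036],
    [[50, 56, 20], -0.036],
    [[70, 80, 45], -0.036],
    [[83, 93, 70], -0.036],
    [[83, 93, 85], -0.036]
  ]
}}

```text
t: 11.15
eef_pos: [543.3, -199.9, 139.5]
tcp_rot: [-3.141, 0.001, -0.031]
ft_force: [-0.7, 0.7, -1.4]
opening: 0.403
grip_force: 30.0
```

Request:
{"name": "jog_arm", "arguments": {
  "motion": [
    [[0, 0, 0], 0],
    [[0, 0, 0], 0],
    [[0, 0, 0], 0]
  ]
}}

```text
t: 11.45
eef_pos: [542.9, -198.2, 142.9]
tcp_rot: [3.141, -0.001, -0.03]
ft_force: [-0.3, 0.7, -1.0]
opening: 0.4
grip_force: 30.0
```

```bash
python3 - <<'E'
from h import *
s=state();print(s["eef_pos"],s["tcp_rot"],s["opening"],s["ft_force"],s["moment"])
a=read_camera("scene");b=read_camera("side");w=read_camera("wrist")
np.save("w5.npy",np.array([a,b,w],dtype=object),allow_pickle=True)
cv2.imwrite("pics/p5.png",np.hstack([cv2.resize(a["img"][210:350,260:400],(400,400),interpolation=2),cv2.resize(w["img"][0:240,160:400],(400,400),interpolation=2)]))
cv2.imwrite("pics/s5.png",cv2.resize(b["img"][90:210,220:380],(800,600),interpolation=2))
E
```

```text
[ 542.88762616 -198.16172238  142.94378798] [ 3.14104789e+00 -1.47230381e-03 -2.95943876e-02] 0.40023883960153966 [-0.34893714  0.67698951 -1.00853822] [-0.00989746  0.15006916 -0.03209371]
```

View pics/p5.png

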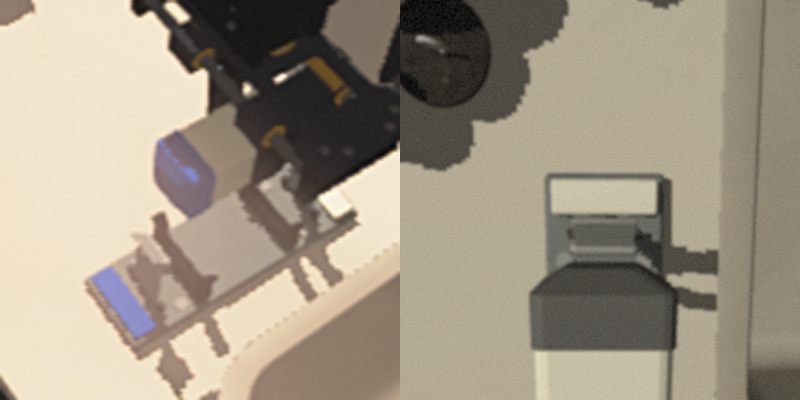

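Request:
{"name": "jog_arm", "arguments": {
  "motion": [
    [[0, 0.5, 20], 0],
    [[0, 0.5, 38], 0],
    [[0, 0.5, 50], 0],
    [[0, 0.5, 55], 0],
    [[0, 0.5, 55], 0]
  ]
}}

```text
t: 12.1
eef_pos: [542.6, -198.8, 86.6]
tcp_rot: [-3.141, 0.0, -0.03]
ft_force: [0.2, 0.0, -1.8]
opening: 0.404
grip_force: 30.0
```

```bash
python3 - <<'E'
from h import *
s=state();print(s["eef_pos"],s["tcp_rot"],s["opening"],s["ft_force"],s["moment"])
a=read_camera("scene");b=read_camera("side");w=read_camera("wrist")
cv2.imwrite("pics/p6.png",np.hstack([cv2.resize(a["img"][230:340,280:390],(400,400),interpolation=2),cv2.resize(b["img"][100:200,240:350],(400,400),interpolation=2)]))
E
```

```text
[ 542.55809839 -198.75468468   86.62759299] [-3.14127915e+00  4.41487300e-04 -3.00821491e-02] 0.4036990126792722 [ 0.2333564   0.0325984  -1.79722696] [-0.05300887  0.20779121 -0.05119863]
```

View pics/p6.png

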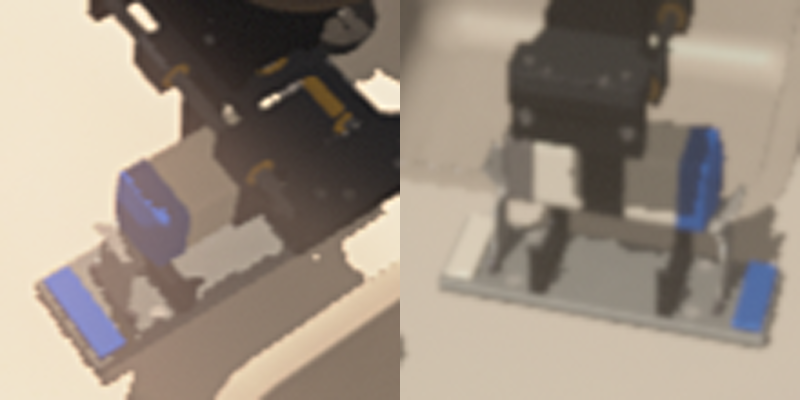

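Request:
{"name": "jog_arm", "arguments": {
  "motion": [
    [[0, 0, 4], 0],
    [[0, 0, 8], 0],
    [[0, 0, 12], 0],
    [[0, 0, 14], 0],
    [[0, 0, 14], 0]
  ]
}}

```text
t: 12.75
eef_pos: [542.8, -199.1, 73.0]
tcp_rot: [3.141, -0.001, -0.03]
ft_force: [0.1, -1.4, 0.3]
opening: 0.405
grip_force: 30.0
```

Request:
{"name": "jog_arm", "arguments": {
  "motion": [
    [[0, 0, 3], 0],
    [[0, 0, 6], 0],
    [[0, 0, 8], 0],
    [[0, 0, 8], 0]
  ]
}}

```text
t: 13.15
eef_pos: [542.7, -198.9, 64.8]
tcp_rot: [3.141, -0.0, -0.03]
ft_force: [1.0, -1.0, 0.6]
opening: 0.402
grip_force: 30.0
```

Request:
{"name": "jog_arm", "arguments": {
  "motion": [
    [[0, 0, 2], 0],
    [[0, 0, 4], 0],
    [[0, 0, 5], 0],
    [[0, 0, 5], 0]
  ]
}}

```text
t: 13.55
eef_pos: [542.7, -198.9, 59.9]
tcp_rot: [3.142, -0.0, -0.03]
ft_force: [-0.3, -0.2, 2.5]
opening: 0.404
grip_force: 30.0
```

Request:
{"name": "jog_arm", "arguments": {
  "motion": [
    [[0, 0, 2], 0],
    [[0, 0, 4], 0],
    [[0, 0, 6], 0],
    [[0, 0, 7], 0],
    [[0, 0, 7], 0]
  ]
}}

```text
t: 14.05
eef_pos: [542.3, -198.6, 52.1]
tcp_rot: [-3.141, 0.001, -0.03]
ft_force: [1.4, -0.3, -8.8]
opening: 0.4
grip_force: 30.0
```

Request:
{"name": "jog_arm", "arguments": {
  "motion": [
    [[0, 0, 1], 0],
    [[0, 0, 2], 0],
    [[0, 0, 3], 0],
    [[0, 0, 3], 0],
    [[0, 0, 3], 0]
  ]
}}

```text
t: 14.55
eef_pos: [542.5, -198.8, 49.9]
tcp_rot: [-3.142, 0.0, -0.03]
ft_force: [0.0, 0.8, -1.1]
opening: 0.4
grip_force: 30.0
```

Request:
{"name": "jog_arm", "arguments": {
  "motion": [
    [[0, 0, 1], 0],
    [[0, 0, 1.5], 0],
    [[0, 0, 1.5], 0]
  ]
}}

```text
t: 14.85
eef_pos: [542.6, -198.8, 49.7]
tcp_rot: [3.141, -0.001, -0.03]
ft_force: [-4.6, 1.5, 15.9]
opening: 0.402
grip_force: 30.0
```

Request:
{"name": "jog_arm", "arguments": {
  "motion": [
    [[0, 0, -1], 0],
    [[0, 0, -1], 0],
    [[0, 0, -1], 0],
    [[0, 0, -1], 0],
    [[0, 0, -1], 0]
  ],
  "grip": 0
}}

```text
t: 15.35
eef_pos: [542.6, -198.8, 49.1]
tcp_rot: [-3.141, 0.0, -0.03]
ft_force: [-1.0, -1.1, 0.8]
opening: 0.766
grip_force: 0.0
```

Request:
{"name": "jog_arm", "arguments": {
  "motion": [
    [[0, 0, 0], 0],
    [[0, 0, -20], 0],
    [[0, 0, -60], 0],
    [[0, 0, -105], 0],
    [[0, 0, -150], 0]
  ]
}}

```text
t: 15.85
eef_pos: [542.3, -198.7, 200.8]
tcp_rot: [-3.141, 0.001, -0.03]
ft_force: [0.5, -0.8, -0.5]
opening: 1.002
grip_force: 0.0
```

Request:
{"name": "jog_arm", "arguments": {
  "motion": [
    [[-40, -45, 0], 0],
    [[-70, -90, 0], 0],
    [[-75, -100, 0], 0],
    [[-75, -100, 0], 0]
  ]
}}

```text
t: 16.25
eef_pos: [469.0, -94.4, 199.8]
tcp_rot: [-3.141, 0.0, -0.028]
ft_force: [0.8, -0.6, 0.4]
opening: 0.996
grip_force: 0.0
```

```bash
python3 - <<'E'
from h import *
s=state();print(s["eef_pos"],s["tcp_rot"],s["opening"],s["ft_force"])
c=read_camera("wrist")
for q in cut_out("cartridge",c)[:1]:
    m=q["region"].astype(np.uint8);B=cv2.minAreaRect(cv2.findNonZero(m));print(q["p"],q["box"],onz(c,*B[0],60),[onz(c,*p,60).tolist() for p in cv2.boxPoints(B)])
# expected top-face outline if home (z=60) vs not (66)
x=np.array([np.cos(-.029),np.sin(-.029),0]);v=np.array([-x[1],x[0],0])
for z in(60,66): print(z,[proj(c,np.array([543,-198.5,z])+a*x+b*v).round(1).tolist() for a in(-55,55) for b in(-20,20)])
b=cut_out("cartridge",read_camera("side"))
if b:print("side",b[0]["p"],b[0]["box"])
E
```

```text
[468.96321893 -94.40016668 199.75198988] [-3.14118174e+00  4.32025185e-04 -2.81422616e-02] 0.9963797029066673 [ 0.82628934 -0.59142561  0.42334002]
0.79 [360.2, 57.1, 425.8, 188.6] [ 546.1 -193.9   60. ] [[487.2, -167.2, 60.0], [602.9, -169.6, 60.0], [598.9, -217.9, 60.0], [482.3, -221.2, 60.0]]
60 [[414.9, 188.4], [371.4, 188.4], [430.0, 57.3], [381.7, 57.3]]
66 [[417.6, 189.7], [373.3, 189.6], [433.4, 55.7], [384.0, 55.7]]
side 0.87 [269.5, 142.1, 326.6, 173.7]
```

```bash
python3 -c "from cell import job_done; print(job_done())"
```

```text
the job is handed in; nothing more can be done
None
```

I drew the cartridge out, laid it down and let go. I then took it across the middle and pressed it home in the bracket with its blue end at the blue bar. The push met the saddle floor, and force and camera readings fit both clips having snapped shut, though I did not view the clips afterwards. The job was handed in at about 16 s, with no verdict returned.

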